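# Shut and bolt the guard of a gear spin tester

## Robot

A 6-joint arm with a two-finger parallel gripper is mounted at the origin on a cart in front of the work surface, level with it; the furniture and walls round the work are solid. World frame = base frame: x ahead of the robot, y to its left, z up, the work surface at z = 0. Lengths are in m, angles in rad, forces in N, time in s.
With the tool pointing down it reaches from about 0.35 to 0.975 m from the base axis. Payload 4.9 kg.
Tool frame: the origin (TCP) lies between the finger pads; the fingertips stand 22 mm ahead of it and the grasp point (between the pads) lies 3 mm ahead of it; z points along the fingers, y is the line along which they close (so a half turn about z gives the same grasp; the last joint's range is limited). The gripper opens to 85 mm and grips with 20 to 120 N. Pads are 22 mm wide; open, the fingers measure 114 mm over their backs; the gripper's body (76 mm by 85 mm) begins 54 mm behind the grasp point. The pads swing forward as they close: fully open they stand 13 mm farther back than shut.
Start: joints at [-1.301, 0.053, 1.613, -0, 1.476, -0.119], TCP at [0.237, -0.578, 0.253] pointing down, gripper open.
Joint ranges: [-3.01, 3.01], [-1.01, 2.22], [0.06, 2.58], [-1.02, 4.17], [0.09, 2.62], [-3.14, 3.14]. Speed limits (rad/s): [2.57, 2.57, 3.14, 3.14, 3.14, 3.14].

## Interface

Orientations are given as a unit quaternion [w, x, y, z].
In Python, from plant import state, grab_frame, get_calibration, job_done, recognise, regions_of gives the robot as it stands.
- The arm moves only by the tool apply_moves, never from a script. Its argument "targets" is a list of rows, each an object with "translation": the shift along the tool's x, y, z normalised to -1 to 1, where 1 is 100 mm, a list of three; "twist": the turn about the tool's z normalised to -1 to 1, where 1 is 0.1 rad; "hand": the opening, from 0 (shut) to 1 (fully open). A call has 1 to 8 rows; each row shifts and turns the commanded pose from where the row before left it, along the tool's axes as they then stand; what a row does not reach is not made up. A row lasts 1/10 s, in which the tool goes at most 50 mm and 8.59 degrees, less where a joint would pass 70% of its speed; a pose out of reach is approached as far as the arm can. A call with a number of a shift or a turn outside -1 to 1 is refused whole. A call with a gripper value outside its range is refused whole. The fingers move at their own pace and stop on an object; the grip force is fixed at half the most. Time passes only in rows, so rows that do not move let the fingers close. It gives the time, the measured TCP pose, the force, the opening and the grip force at its end, in the units of the state.
- state(): the state, without advancing time (a new reading comes with each control period).
- grab_frame(name): name is "scene" or "top"; returns the picture (400x640x3 uint8, red, green, blue); there is no depth.
- get_calibration(name): a dict with "camera_matrix" (3x3 intrinsics, pixels), "D" ([k1, k2, p1, p2, k3] as OpenCV has them; the pictures are not rectified), "pose" (4x4, takes a point from camera to world coordinates). Camera axes: x right, y up, looking along -z (the intrinsics and any distortion apply to the point x, -y, -z); pixel columns grow to the right and rows downward; lengths in m; the calibration is good to about 2 mm. A picture is of the moment at which its call begins. get_calibration takes no time and is no camera call.
- job_done(): hands the job in; it is judged then, once.
Trained networks look in the newest picture that a camera, given by its name, has taken for a name from the list of things; names that differ only in an ending like _2 or _b are one class to them, and where a whole thing is asked for, a point or a joint stands for the part that bears it (a point fixed in the world has none). Each returns a list of dicts, best first, with "score" (0 to 1); they miss things now and then, are a little off and sometimes report something else, mostly with a low value. They report only what shows in the picture. A call takes as long as a camera call.
- recognise(camera, query): "point" ([x, y, z] in m, in world coordinates, good to about 4 mm: the middle of the surface that is visible of it).
- regions_of(camera, query): "pixels" (400x640 bool, what is visible of it).
The state is a dict: "time": time; "joint_pos": joint angles; "joint_vel": joint speeds; "joint_efforts": joint torques, N m; "tool_pos": TCP position; "tool_rot": TCP orientation; "contact_force": force on the tool from outside, world axes, zero at the start; "ft_torque": the same for the moment, N m; "gripper_width": opening from 0.0 (shut) to 1.0 (fully open); "grasp_force": force on a finger pad.
Only numpy, scipy, OpenCV 4.12 (cv2) and the standard library are available. Lean on these libraries where they do the work, as an engineer would, in place of code of your own. Each camera call takes 0.05 s, during which the arm holds its last target. There are 200 camera calls.

## Task

Make the gear spin tester safe to run: push its open guard fully shut, then hold the spring catch of the guard bolt down with one fingertip while the other fingertip pushes the bolt by its knob through the eye of the guard, all the way home. Let the catch spring up again behind the bolt so that it is locked. Only push with the fingers: grasp and lift nothing, do not swing the guard further open, and leave the loose parts lying on and around the tester where they are.

Things in the scene. Friction and masses are not known exactly. Their poses are not given: they have to be found in the camera images.
- rig: gear spin tester fixed to the bench: grey cabinet 240 mm deep (its x), 220 mm wide (its y), deck 75 mm above the bench. Origin: centre of its underside, on the bench; x from its front (robot's side) to its back, y to its left, z up. All x, y, z below are in this frame, heights from the bench. The front 90 mm of the deck carries the guard bolt with its catch, the rest the guard over a gear.
- guard (a joint): opening angle of the guard, rad: 0 = shut, at most 1.2. A clear box in a steel frame, 132 mm deep, 136 wide, 46 high, hinged at its back edge (axis along y at x = 106, z = 81 mm). Friction hinge: it stays at any angle and goes down when pushed on top near its front with about 2 to 5 N. Shut, its flat top is 123 mm high and its front face at x = -26 mm.
- guard_rim (a point): middle of the front edge of the guard's top; moves with the guard on an arc about the hinge (shut: x = -22.5, y = 0, z = 123 mm; open it stands higher and farther back, at 0.6 rad at x = 24 mm, and the front face leans over towards the robot below it). To shut the guard push on the flat top behind this edge, down along the arc, not on the front face.
- guard_eye (a point): centre of the hole (18 x 16 mm) in the eye plate, 8 mm thick, that sticks out of the guard's front; moves with the guard. Shut (x = -64, y = 63, z = 91 mm) it stands in the path of the bolt, whose nose goes through it into a keeper beyond.
- slide_bolt (a joint): travel of the guard bolt, m: 0 = drawn back (start), 0.032 = home, towards +y. A flat steel bar 14 mm wide on the line x = -64 mm, top 97 mm high. Friction only (about 2 to 3 N): stays where left. The catch's tooth drops into notches at 0, 0.016 and 0.032 and blocks it (1.5 mm play), so the catch must be held down all the way; at home, within 1 mm, it locks the bolt.
- knob_top (a point): centre of the top of the bolt's knob, an upright steel cylinder 18 mm in diameter, from 97 to 131 mm high; moves with the bolt (drawn back: x = -64, y = -22 mm). Push its -y side towards +y. Behind it (-y) the bolt line is clear above 97 mm for 35 mm from the knob's side, then a strap 102 mm high.
- catch (a joint): angle of the spring catch, rad: 0 = up, tooth in a notch; above about 0.2 the tooth is clear of the bar; 0.30 = fully down on its stop. Needs 1 to 2 N at first, 6 to 8 N fully down; springs up when let go.
- catch_tab (a point): middle of the top of the catch's press tab, a ribbed dark plate beside the bolt on the robot's side: x = -86 (hinge) to -120 mm, y = -64 to +18 mm. Untouched it slopes up to 115 mm height at its front edge; fully down it lies level at 105 mm. It does not travel with the bolt: a fingertip can glide along it in y. Press it at x = -105 mm or so, 41 mm from the knob's line.
- bolt_tall: loose flange bolt, 18 mm across and 52 mm high, standing on the deck to the left of the guard; origin under its middle. Bystander.
- bolt_short: loose flange bolt, 15 mm across and 40 mm high, standing on the deck to the right of the guard; origin under its middle. Bystander.
- planet_gear: loose gear wheel, 54 mm diameter, 24 mm high, on the bench left of the rig; origin under its middle. Bystander.
- oil_seal: loose black seal ring, 58 mm diameter, 10 mm high, on the bench left of the rig; origin under its middle. Bystander.
- wrench: loose combination wrench, 191 mm long, on the bench left of the rig; origin under its middle. Bystander.
- small_bearing: loose ball bearing, 52 mm diameter, 15 mm high, on the bench right of the rig, towards its back; origin under its middle. Bystander.

How it is judged:
By the outcome, as a careful person would: the job done as asked, in the order asked, and still so for the second after the job is handed in, with the robot touching nothing.
It also fails if it takes over 48 s, if anything falls off the work surface, if the arm or the gripper's body presses on something with over 40 N, if the wrist force passes 120 N, or if a joint passes its speed limit or range.

## Working session

There is one attempt and no reset: what is moved stays moved. The work goes in short steps, Python scripts to look and compute and a tool call to move; the robot and the scene stay as the last step left them, time stands still between calls to the robot, and variables do not carry over. Pictures are saved under pics/ and viewed, at most 10 in all, crops included, and the job is handed in when it is done.

Besides the shell and the picture viewer there is one more tool, called after "Call:" by a JSON object that holds its "op" and its "data", one argument or row to a line. apply_moves: Moves the arm, as the interface text tells. Its arguments: {"type":"object","properties":{"targets":{"type":"array"}},"required":["targets"]}

```bash
mkdir -p pics; python3 - <<'E'
from plant import *
import cv2,numpy as np
np.set_printoptions(precision=4,suppress=True)
ims=[]
for c in("scene","top"):
    im=grab_frame(c);cv2.imwrite(f"pics/{c}0.png",im[:,:,::-1])
    for q in("rig","guard_rim","guard_eye","knob_top","catch_tab","bolt_tall","bolt_short"):
        r=recognise(c,q); print(c,q,[(np.round(d["point"],4),round(d["score"],2)) for d in r[:2]])
    k=get_calibration(c);print(k["camera_matrix"],k["D"],k["pose"])
print(state())
E
```

```text
scene rig [(array([0.4818, 0.4433, 0.0772]), 0.77)]
scene guard_rim [(array([0.5264, 0.449 , 0.1431]), 0.88), (array([0.4208, 0.3611, 0.1094]), 0.56)]
scene guard_eye [(array([0.526 , 0.4461, 0.1423]), 0.76)]
scene knob_top [(array([0.458 , 0.3682, 0.097 ]), 0.55)]
scene catch_tab [(array([0.4193, 0.359 , 0.1062]), 0.94), (array([0.527 , 0.442 , 0.1431]), 0.18)]
scene bolt_tall [(array([0.4733, 0.494 , 0.0967]), 0.46), (array([0.4189, 0.3599, 0.1101]), 0.25)]
scene bolt_short []
[[427.403    0.     317.6069]
 [  0.     427.403  202.1935]
 [  0.       0.       1.    ]] [-0.0435  0.      0.      0.      0.    ] [[-0.5138  0.5439 -0.6634 -0.0472]
 [-0.8579 -0.3301  0.3938  0.8319]
 [-0.0048  0.7715  0.6363  0.6465]
 [ 0.      0.      0.      1.    ]]
top rig [(array([0.5095, 0.4094, 0.1008]), 0.85)]
top guard_rim [(array([0.5505, 0.4203, 0.145 ]), 0.95), (array([0.4599, 0.3622, 0.0934]), 0.65)]
top guard_eye [(array([0.5535, 0.4164, 0.1435]), 0.94)]
top knob_top [(array([0.4602, 0.3641, 0.0948]), 0.8)]
top catch_tab [(array([0.4278, 0.3576, 0.1101]), 0.67)]
top bolt_tall [(array([0.4768
[... 175 characters left out ...]
] [-0.0165  0.      0.      0.      0.    ] [[ 0.0143  0.9893 -0.1451  0.4269]
 [-0.9999  0.0144 -0.0004  0.4752]
 [ 0.0017  0.1451  0.9894  0.9419]
 [ 0.      0.      0.      1.    ]]
{'time': 0.8, 'joint_pos': array([-1.301 ,  0.0527,  1.6129, -0.    ,  1.476 , -0.119 ]), 'joint_vel': array([ 0.0006, -0.    ,  0.002 ,  0.0005,  0.0006, -0.0007]), 'joint_efforts': array([ -0.0001, -39.364 , -37.0441,  -0.0001,   0.0003,   0.    ]), 'tool_pos': array([ 0.2369, -0.5783,  0.2533]), 'tool_rot': array([-0.    ,  0.9812,  0.1932, -0.    ]), 'contact_force': array([-0.2644,  0.4757, -0.6537]), 'ft_torque': array([-0.0284, -0.0058, -0.0061]), 'grasp_force': 0.0, 'gripper_width': 0.9974997008034802}
```

View pics/scene0.png

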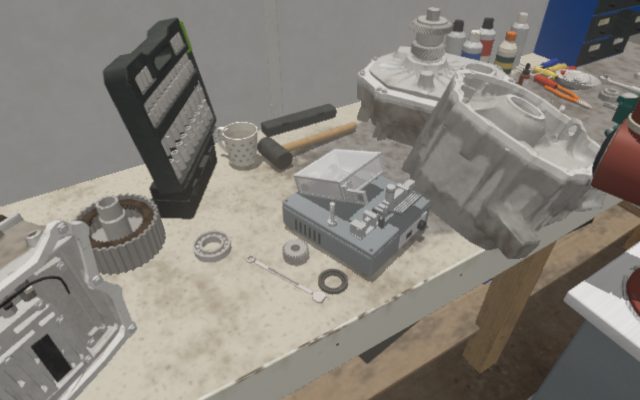

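View pics/top0.png

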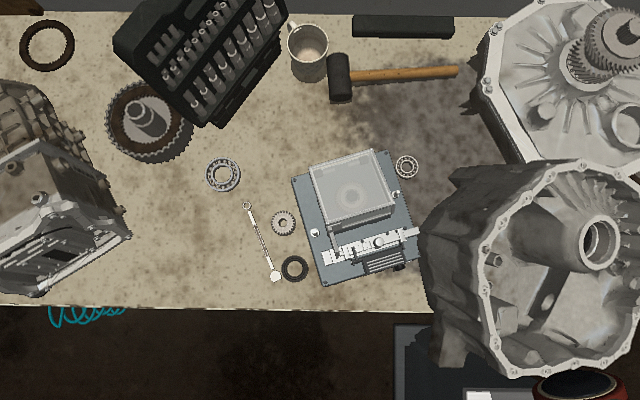

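The scene view shows the rig at px (355,220), with its guard open towards the back. In the top view the rig is at (365,220), turned slightly, with the catch at (388,260), the knob at about (378,240), and a large housing close by on the right. Next I'll zoom in to fit its pose.

```bash
python3 - <<'E'
import cv2,numpy as np
a=cv2.imread("pics/top0.png")[140:295,280:440];b=cv2.imread("pics/scene0.png")[140:280,275:435]
cv2.imwrite("pics/topc.png",cv2.resize(a,None,fx=3.75,fy=3.75,interpolation=cv2.INTER_CUBIC))
cv2.imwrite("pics/scenec.png",cv2.resize(b,None,fx=4,fy=4,interpolation=cv2.INTER_CUBIC))
E
```

```text
(no output)
```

View pics/topc.png

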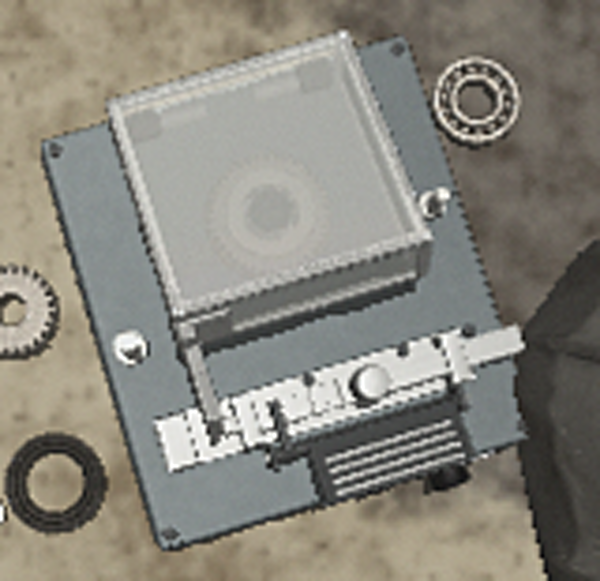

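View pics/scenec.png

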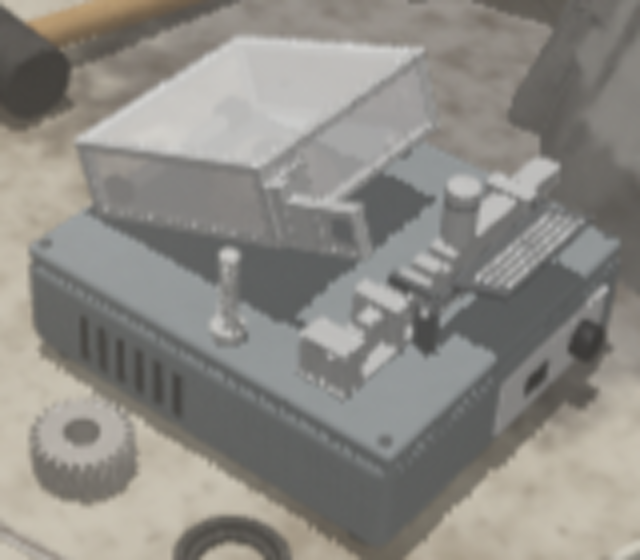

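```bash
cat > h.py <<'E'
import numpy as np,cv2
from plant import *
np.set_printoptions(precision=4,suppress=True)
def proj(c,P):
    k=get_calibration(c);T=np.linalg.inv(k["pose"]);P=np.atleast_2d(P)@T[:3,:3].T+T[:3,3]
    P=P*[1,-1,-1]
    return cv2.projectPoints(P,np.zeros(3),np.zeros(3),k["camera_matrix"],np.array(k["D"],float))[0][:,0]
def w(p,L):
    c,s=np.cos(p[2]),np.sin(p[2]);L=np.atleast_2d(L)
    return L@np.array([[c,s,0],[-s,c,0],[0,0,1]])+[p[0],p[1],0]
def g(a,L):  # guard-shut point -> opened by a
    L=np.atleast_2d(L)-[.106,0,.081];c,s=np.cos(a),np.sin(a)
    return np.c_[c*L[:,0]+s*L[:,2],L[:,1],-s*L[:,0]+c*L[:,2]]+[.106,0,.081]
E
python3 - <<'E'
from h import *
from scipy.optimize import least_squares
fix=[(.12,.11,.075),(-.12,.11,.075),(.12,-.11,.075),(-.12,-.11,.075),(-.064,-.022,.131)]
gd=[(-.026,.068,.123),(-.026,-.068,.123),(.106,.068,.123),(.106,-.068,.123)]
n=np.nan
t=np.array([(43,145),(162,549),(407,38),(528,440),(372,380),(178,318),(428,240),(110,102),(345,33)],float)
s=np.array([(33,243),(383,470),(n,n),(618,243),(464,186),(268,188),(425,50),(80,148),(238,38)],float)
t=(t+.5)/3.75-.5+[280,140];s=(s+.5)/4-.5+[275,140]
def f(p):
    P=w(p,np.r_[fix,g(p[3],gd)])
    return np.nan_to_num(np.r_[(proj("top",P)-t-p[4:6]).ravel(),(proj("scene",P)-s-p[6:8]).ravel(),p[4:]*.5])
r=least_squares(f,[.5,.41,.28,.4,0,0,0,0],loss="soft_l1");print(r.x,r.cost);print(r.fun.reshape(-1,2).T)
p=r.x;np.save("p.npy",p)
print(w(p,g(p[3],[(-.0225,0,.123)])),w(p,[(-.064,-.022,.131),(-.105,-.022,.115),(-.0225,0,.123)]))
for c in("top","scene"):
    for q in("guard_rim","knob_top","catch_tab","guard_eye"):
        m=regions_of(c,q)
        if m: v,u=np.nonzero(m[0]["pixels"]);print(c,q,m[0]["score"],u.min(),u.max(),v.min(),v.max(),u.mean(),v.mean())
E
```

```text
[ 0.5153  0.4024  0.3039  0.3177  0.2816 -1.4491 -0.3621 -1.722 ] 26.196565196767146
[[-1.9899 -1.1243  0.3967  4.1326  0.3616 -1.0721  1.711  -1.2273  0.9094
  -2.9667  1.5399  0.      3.8792 -0.1603 -1.8448  0.492  -1.4732  0.5396
   0.1408 -0.181 ]
 [-1.7856  2.0273 -2.2126 -0.26    0.6901  0.5757  0.6869 -0.236  -0.6727
   1.2889 -0.6884  0.     -0.6937  0.8617 -3.3208  1.7352 -1.1637  0.2228
  -0.7246 -0.861 ]]
[[0.5125 0.4016 0.161 ]] [[0.4608 0.3623 0.131 ]
 [0.4217 0.35   0.115 ]
 [0.4938 0.3957 0.123 ]]
top guard_rim 0.59 309 394 149 254 350.7910478128179 190.57151576805697
top knob_top 0.77 341 418 227 254 382.7745803357314 240.27098321342925
top catch_tab 0.86 356 406 246 272 383.49679075738123 259.09114249037225
top guard_eye 0.94 308 395 148 256 350.7694108466641 191.38236441669918
scene guard_rim 0.55 294 384 149 204 340.4296039317722 175.33159872795605
scene knob_top 0.71 364 413 180 223 390.86749482401655 197.2256728778468
scene catch_tab 0.86 374 421 192 216 401.2737556561086 204.26923076923077
scene guard_eye 0.66 294 384 149 204 340.3487486398259 175.2461915125136
```

```bash
python3 - <<'E'
from h import *
from scipy.optimize import least_squares
fix=[(.12,.11,.075),(-.12,.11,.075),(.12,-.11,.075),(-.12,-.11,.075),(-.064,-.022,.131)]
gd=[(-.026,.068,.123),(-.026,-.068,.123),(.106,.068,.123),(.106,-.068,.123)]
n=np.nan
t=np.array([(43,145),(162,549),(407,38),(n,n),(372,380),(178,318),(428,240),(110,102),(345,33)],float)
s=np.array([(33,243),(383,470),(n,n),(n,n),(464,186),(n,n),(425,50),(80,148),(238,38)],float)
t=(t+.5)/3.75-.5+[280,140];s=(s+.5)/4-.5+[275,140]
def f(p):
    F=np.array(fix);F[:4,0]*=p[8];F[:4,1]*=p[9]
    P=w(p,np.r_[F,g(p[3],gd)])
    return np.nan_to_num(np.r_[(proj("top",P)-t-p[4:6]).ravel(),(proj("scene",P)-s-p[6:8]).ravel(),p[4:8]*.7,20*(p[8:]-1)])
r=least_squares(f,[.5,.41,.28,.4,0,0,0,0,1,1],loss="soft_l1");print(r.x,r.cost);print(r.fun.reshape(-1,2).T)
p=r.x;np.save("p.npy",p)
print(w(p,g(p[3],[(-.0225,0,.123)])),w(p,[(-.064,-.022,.131),(-.105,-.022,.115),(-.0225,0,.123)]))
a=cv2.imread("pics/top0.png");b=cv2.imread("pics/scene0.png")
L=np.array([(-.086,-.064,.105),(-.086,.018,.105),(-.12,.018,.115),(-.12,-.064,.115),(-.064,-.022,.131),(-.073,-.11,.097),(.12,.11,.075),(-.12,.11,.075),(-.12,-.11,.075)])
out=[]
for c,im,(x,y,W,H) in(("top",a,(280,140,160,155)),("scene",b,(275,140,160,140))):
    im=cv2.resize(im[y:y+H,x:x+W],None,fx=3.6,fy=3.6)
    for q in proj(c,w(p,np.r_[L,g(p[3],gd+[(-.064,.063,.091),(-.0225,0,.123)])])): cv2.circle(im,tuple(int(v) for v in((q-[x,y]+.5)*3.6)),2,(0,0,255),-1)
    out.append(im)
cv2.imwrite("pics/ov.png",out[0]);cv2.imwrite("pics/ov2.png",out[1])
E
```

```text
[ 0.5121  0.4033  0.3045  0.337  -0.2747 -0.1471 -0.0476 -0.5984  0.9658
  0.9765] 8.921296678051219
[[-0.1896 -0.328  -0.0434  0.      0.496  -1.2256  1.7599 -1.2689  0.8679
  -0.7274  0.9506  0.      0.      0.1855  0.      0.2242 -1.7018  0.3579
  -0.1923 -0.0333 -0.6839]
 [-0.0778 -0.0136  0.0435  0.      1.0227  0.0817  0.0792 -0.2944 -0.7839
   1.3729 -2.4109  0.      0.      0.6891  0.      0.277  -1.424  -0.1736
  -0.103  -0.4188 -0.4698]]
[[0.5108 0.4029 0.1631]] [[0.4576 0.3631 0.131 ]
 [0.4185 0.3508 0.115 ]
 [0.4906 0.3966 0.123 ]]
```

View pics/ov.png

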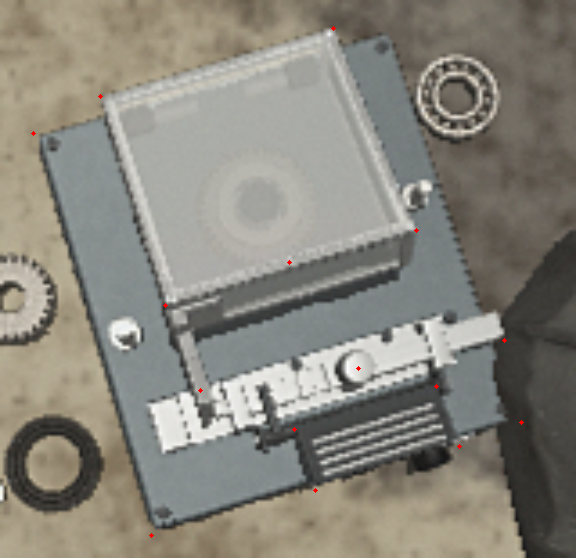

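View pics/ov2.png

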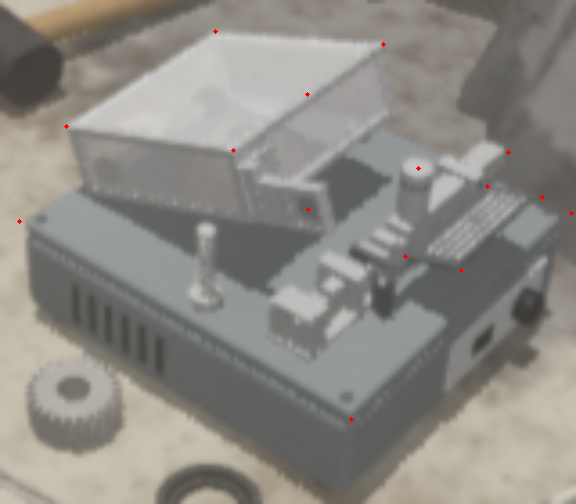

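The overlay fits to about 3 mm: the knob, guard rim and tab rib centre all land on their image features. The dark strip in front of the tab is its shadow. Next is the height of the housing and the first move's numbers.

```bash
python3 - <<'E'
from h import *
def ray(c,u):
    k=get_calibration(c);q=cv2.undistortPoints(np.array([[u]],float),k["camera_matrix"],np.array(k["D"],float))[0,0]
    return k["pose"][:3,3],k["pose"][:3,:3]@np.array([q[0],-q[1],-1])
def tri(u,v):
    a,d=ray("scene",u);b,e=ray("top",v)
    x=np.linalg.lstsq(np.c_[d,-e],b-a,rcond=None)[0];return a+x[0]*d,b+x[1]*e
for u,v in(((455,78),(478,168)),((433,12),(620,45)),((521,105),(595,235)),((592,165),(630,250))): print(*tri(u,v))
p=np.load("p.npy")
R=lambda L:print(L,w(p,L)[0])
for L in((.0285,0,.25),(.0285,0,.22),(-.0845,-.046,.2),(-.0845,-.046,.127)):R(L)
s=state();print(s["tool_pos"])
c,sn=np.cos(p[2]),np.sin(p[2])
d=w(p,(.0285,0,.5))[0]-s["tool_pos"];print("dx_tool(rig y), dy_tool(rig x), dz_tool",-sn*d[0]+c*d[1],c*d[0]+sn*d[1],-d[2])
E
```

```text
[0.5151 0.1733 0.2936] [0.5715 0.2254 0.2862]
[0.7569 0.0185 0.3427] [0.7564 0.0179 0.3429]
[ 0.4692 -0.011   0.2065] [ 0.4718 -0.0087  0.2052]
[ 0.3822 -0.2942 -0.0067] [ 0.4526 -0.2491 -0.0382]
(0.0285, 0, 0.25) [0.5393 0.4118 0.25  ]
(0.0285, 0, 0.22) [0.5393 0.4118 0.22  ]
(-0.0845, -0.046, 0.2) [0.4453 0.3341 0.2   ]
(-0.0845, -0.046, 0.127) [0.4453 0.3341 0.127 ]
[ 0.2369 -0.5783  0.2533]
dx_tool(rig y), dy_tool(rig x), dz_tool 0.8539616605616316 0.5853673383658541 -0.24670877066412944
```

Call:
{"op": "apply_moves", "data": {
  "targets": [
    {"translation":[0,0,-0.3],"twist":-1,"hand":0.31},
    {"translation":[0,0,-0.3],"twist":-1,"hand":0.31},
    {"translation":[0,0,-0.3],"twist":-1,"hand":0.31},
    {"translation":[0,0,-0.3],"twist":-1,"hand":0.31},
    {"translation":[0,0,-0.3],"twist":-1,"hand":0.31},
    {"translation":[0,0,-0.3],"twist":-1,"hand":0.31},
    {"translation":[0,0,-0.3],"twist":-1,"hand":0.31},
    {"translation":[0,0,-0.3],"twist":-1,"hand":0.31}
  ]
}}

```text
time: 2.0
tool_pos: [0.2369, -0.5782, 0.4946]
tool_rot: [0.0, 0.827, 0.562, -0.0]
contact_force: [-0.2, -0.4, -0.1]
gripper_width: 0.31
grasp_force: 0.0
```

Call:
{"op": "apply_moves", "data": {
  "targets": [
    {"translation":[0,0,0],"twist":-1,"hand":0.31},
    {"translation":[0,0,0],"twist":-1,"hand":0.31},
    {"translation":[0,0,0],"twist":-1,"hand":0.31},
    {"translation":[0,0,0],"twist":-1,"hand":0.31},
    {"translation":[0,0,0],"twist":-1,"hand":0.31},
    {"translation":[0,0,0],"twist":-1,"hand":0.31},
    {"translation":[0,0,0],"twist":-0.85,"hand":0.31}
  ]
}}

```text
time: 2.7
tool_pos: [0.2369, -0.5784, 0.4933]
tool_rot: [0.0, 0.591, 0.807, -0.0]
contact_force: [-0.4, 0.2, -0.8]
gripper_width: 0.308
grasp_force: 0.0
```

Call:
{"op": "apply_moves", "data": {
  "targets": [
    {"translation":[0.25,0.3,0],"twist":0,"hand":0.31},
    {"translation":[0.3,0.3,0],"twist":0,"hand":0.31},
    {"translation":[0.3,0.3,0],"twist":0,"hand":0.31},
    {"translation":[0.35,0.25,0],"twist":0,"hand":0.31},
    {"translation":[0.35,0.25,0],"twist":0,"hand":0.31},
    {"translation":[0.35,0.25,0],"twist":0,"hand":0.31},
    {"translation":[0.35,0.25,0],"twist":0,"hand":0.31},
    {"translation":[0.35,0.25,0],"twist":0,"hand":0.31}
  ]
}}

```text
time: 3.5
tool_pos: [0.3647, -0.2643, 0.4935]
tool_rot: [0.0, 0.592, 0.806, 0.0]
contact_force: [-0.0, -0.5, -0.3]
gripper_width: 0.307
grasp_force: 0.0
```

Call:
{"op": "apply_moves", "data": {
  "targets": [
    {"translation":[0.35,0.25,0],"twist":0,"hand":0.31},
    {"translation":[0.35,0.25,0],"twist":0,"hand":0.31},
    {"translation":[0.35,0.25,0],"twist":0,"hand":0.31},
    {"translation":[0.35,0.25,0],"twist":0,"hand":0.31},
    {"translation":[0.35,0.25,0],"twist":0,"hand":0.31},
    {"translation":[0.35,0.25,0],"twist":0,"hand":0.31},
    {"translation":[0.35,0.25,0],"twist":0,"hand":0.31},
    {"translation":[0.35,0.25,0],"twist":0,"hand":0.31}
  ]
}}

```text
time: 4.3
tool_pos: [0.472, 0.0628, 0.4936]
tool_rot: [0.0, 0.592, 0.806, 0.0]
contact_force: [0.8, -1.4, 0.6]
gripper_width: 0.312
grasp_force: 0.0
```

```bash
cat >> h.py <<'E'
def rig():
    p=np.load("p.npy");s=state();d=s["tool_pos"]-[p[0],p[1],0];c,sn=np.cos(p[2]),np.sin(p[2]);q=s["tool_rot"]
    L=np.array([c*d[0]+sn*d[1],-sn*d[0]+c*d[1],d[2]])*1000
    print("t",s["time"],"rig mm",L,"yaw err",2*np.arctan2(q[2],q[1])-np.pi/2-p[2],"F",s["contact_force"],"w",s["gripper_width"],s["joint_pos"]);return L
E
python3 -c "
from h import *
rig()"
```

```text
t 4.3 rig mm [-140.3872 -312.8449  493.6165] yaw err -0.0013538205223821986 F [ 0.8007 -1.4133  0.5949] w 0.31227398747185686 [-0.0242 -0.3283  1.5652 -0.0001  1.9038 -0.3274]
```

Call:
{"op": "apply_moves", "data": {
  "targets": [
    {"translation":[0.38,0.2,0],"twist":0,"hand":0.31},
    {"translation":[0.38,0.2,0],"twist":0,"hand":0.31},
    {"translation":[0.38,0.2,0],"twist":0,"hand":0.31},
    {"translation":[0.38,0.2,0],"twist":0,"hand":0.31},
    {"translation":[0.38,0.2,0],"twist":0,"hand":0.31},
    {"translation":[0.38,0.2,0],"twist":0,"hand":0.31},
    {"translation":[0.38,0.22,0],"twist":0,"hand":0.31},
    {"translation":[0.38,0.22,0],"twist":0,"hand":0.31}
  ]
}}

```text
time: 5.1
tool_pos: [0.5377, 0.4019, 0.4934]
tool_rot: [0.0, 0.592, 0.806, 0.0]
contact_force: [0.3, 0.0, 0.4]
gripper_width: 0.312
grasp_force: 0.0
```

Call:
{"op": "apply_moves", "data": {
  "targets": [
    {"translation":[0.08,0.05,0.3],"twist":0,"hand":0.31},
    {"translation":[0,0,0.4],"twist":0,"hand":0.31},
    {"translation":[0,0,0.4],"twist":0,"hand":0.31},
    {"translation":[0,0,0.4],"twist":0,"hand":0.31},
    {"translation":[0,0,0.4],"twist":0,"hand":0.31},
    {"translation":[0,0,0.4],"twist":0,"hand":0.31},
    {"translation":[0,0,0.3],"twist":0,"hand":0.31},
    {"translation":[0,0,0.1],"twist":0,"hand":0.31}
  ]
}}

```text
time: 5.9
tool_pos: [0.5382, 0.408, 0.2181]
tool_rot: [-0.002, 0.592, 0.806, -0.004]
contact_force: [-0.1, 0.3, 0.2]
gripper_width: 0.309
grasp_force: 0.0
```

```bash
python3 -c "
from h import *
rig()
a=grab_frame('top')[110:310,260:460];b=grab_frame('scene')[90:290,255:455]
cv2.imwrite('pics/n1.png',cv2.resize(np.hstack([a,b])[:,:,::-1],None,fx=2,fy=2,interpolation=cv2.INTER_CUBIC))"
```

```text
t 5.9 rig mm [ 26.2613  -3.3764 218.1093] yaw err -0.001510131485968902 F [-0.1093  0.2875  0.1597] w 0.3094648936920804 [ 0.5385  0.1957  1.5165 -0.      1.4372  0.2355]
```

View pics/n1.png

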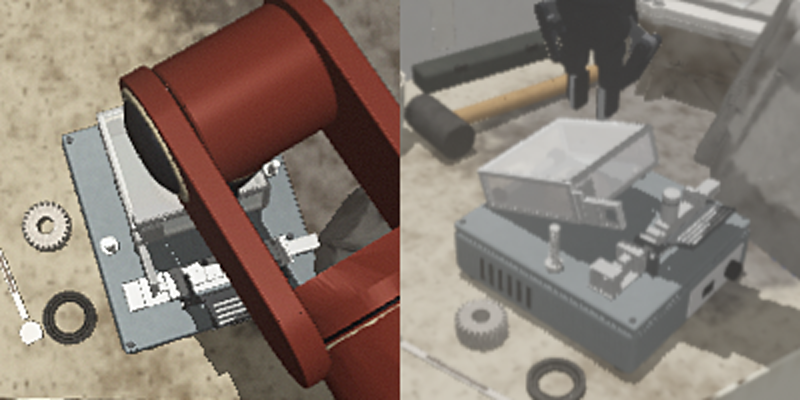

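The top view is partly blocked by the arm. The scene view shows both fingertips hanging free at crop px (577,105) and (605,112), above the guard's top. I'll check them against the model.

```bash
python3 -c "
from h import *
L=rig()/1000;p=np.load('p.npy')
for dz in(.022,.018):
  for dy in(-.0205,.0205): print((proj('scene',w(p,L+[dy,0,-dz]))-[255,90])*2+[400,0])
L=np.array([.026,0,.2])
print(w(p,g(p[3],[(-.0225,0,.123),(-.015,0,.123)])),g(p[3],[(-.0225,0,.123),(-.0125,0,.123)]))
"
```

```text
t 6.0 rig mm [ 27.5901  -3.0828 221.2991] yaw err -0.0015557262573955288 F [-1.4687  0.1976 -0.1299] w 0.31020502766108327 [ 0.5385  0.1941  1.5128 -0.      1.4383  0.2355]
[[606.741  116.1075]]
[[573.97   101.5095]]
[[606.968  112.5946]]
[[574.0943  98.0414]]
[[0.5108 0.4029 0.1631]
 [0.5175 0.405  0.1606]] [[-0.0014  0.      0.1631]
 [ 0.0081  0.      0.1598]]
```

Call:
{"op": "apply_moves", "data": {
  "targets": [
    {"translation":[0,0,0.2],"twist":0,"hand":0.31},
    {"translation":[0,0,0.1],"twist":0,"hand":0.31},
    {"translation":[0,0,0.05],"twist":0,"hand":0.31},
    {"translation":[0,0,0.04],"twist":0,"hand":0.31},
    {"translation":[0,-0.01,0.04],"twist":0,"hand":0.31}
  ]
}}

```text
time: 6.5
tool_pos: [0.5397, 0.4091, 0.1814]
tool_rot: [0.0, 0.592, 0.806, 0.001]
contact_force: [-1.3, -1.3, 2.7]
gripper_width: 0.31
grasp_force: 1.7
```

Call:
{"op": "apply_moves", "data": {
  "targets": [
    {"translation":[0,-0.02,0.05],"twist":0,"hand":0.31},
    {"translation":[0,-0.02,0.05],"twist":0,"hand":0.31},
    {"translation":[0,-0.02,0.05],"twist":0,"hand":0.31}
  ]
}}

```text
time: 6.8
tool_pos: [0.5333, 0.4072, 0.1657]
tool_rot: [0.0, 0.592, 0.806, 0.0]
contact_force: [-1.6, -0.1, 2.6]
gripper_width: 0.312
grasp_force: 1.6
```

Call:
{"op": "apply_moves", "data": {
  "targets": [
    {"translation":[0,-0.02,0.05],"twist":0,"hand":0.31},
    {"translation":[0,-0.02,0.05],"twist":0,"hand":0.31},
    {"translation":[0,-0.01,0.04],"twist":0,"hand":0.31},
    {"translation":[0,-0.01,0.03],"twist":0,"hand":0.31}
  ]
}}

```text
time: 7.2
tool_pos: [0.5272, 0.4051, 0.1475]
tool_rot: [-0.0, 0.592, 0.806, -0.001]
contact_force: [-2.7, -0.5, 2.9]
gripper_width: 0.312
grasp_force: 1.5
```

Call:
{"op": "apply_moves", "data": {
  "targets": [
    {"translation":[0,0,0.02],"twist":0,"hand":0.31},
    {"translation":[0,0,0.02],"twist":0,"hand":0.31}
  ]
}}

```text
time: 7.4
tool_pos: [0.5276, 0.4052, 0.1447]
tool_rot: [-0.0, 0.592, 0.806, -0.0]
contact_force: [-5.0, -3.3, 10.7]
gripper_width: 0.311
grasp_force: 5.7
```

Call:
{"op": "apply_moves", "data": {
  "targets": [
    {"translation":[0,0,0.015],"twist":0,"hand":0.31},
    {"translation":[0,0,0],"twist":0,"hand":0.31}
  ]
}}

```text
time: 7.6
tool_pos: [0.5276, 0.4052, 0.1447]
tool_rot: [-0.0, 0.592, 0.806, -0.0]
contact_force: [-6.9, -4.3, 10.2]
gripper_width: 0.31
grasp_force: 5.3
```

Call:
{"op": "apply_moves", "data": {
  "targets": [
    {"translation":[0,0,-0.1],"twist":0,"hand":0.31},
    {"translation":[0,0,-0.25],"twist":0,"hand":0.31},
    {"translation":[0,0,-0.25],"twist":0,"hand":0.31},
    {"translation":[-0.1,-0.25,0],"twist":0,"hand":0.31},
    {"translation":[-0.1,-0.25,0],"twist":0,"hand":0.31},
    {"translation":[-0.15,-0.25,0],"twist":0,"hand":0.31},
    {"translation":[-0.1,-0.2,0],"twist":0,"hand":0.31},
    {"translation":[0,0,0],"twist":0,"hand":0.31}
  ]
}}

```text
time: 8.4
tool_pos: [0.4495, 0.3328, 0.2025]
tool_rot: [0.0, 0.593, 0.806, 0.0]
contact_force: [0.7, 0.3, -0.2]
gripper_width: 0.305
grasp_force: 0.0
```

```bash
python3 -c "
from h import *
L=rig()/1000;p=np.load('p.npy')
b=grab_frame('scene')[120:270,275:475]
im=cv2.resize(b[:,:,::-1],None,fx=4,fy=4,interpolation=cv2.INTER_CUBIC)
P=np.r_[[L+[-.0205,0,-.0217]],[L+[.0205,0,-.0217]],[(-.064,-.022,.131),(-.026,.068,.123),(-.026,-.068,.123),(.106,.068,.123),(-.064,.063,.091)]]
for q in proj('scene',w(p,P)): cv2.circle(im,tuple(int(v) for v in (q-[275,120]+.5)*4),2,(0,0,255),-1)
cv2.imwrite('pics/n2.png',im)"
```

```text
t 8.4 rig mm [-80.8654 -48.5134 202.5366] yaw err -0.0022026374247863245 F [ 0.6841  0.3195 -0.2366] w 0.3047460763695836 [ 0.5044 -0.0673  1.8181 -0.0004  1.3903  0.2021]
```

View pics/n2.png

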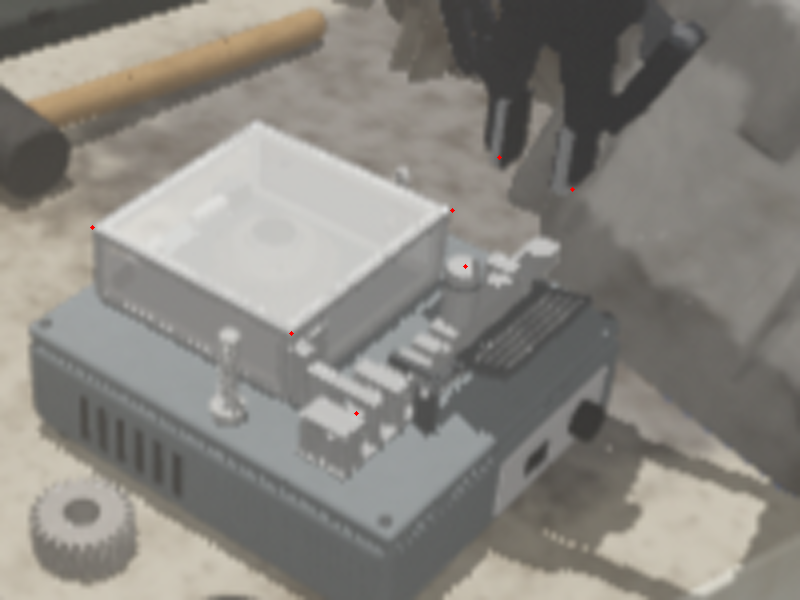

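The guard looks shut: its model corners sit on the image corners at crop px (93,228), (291,333) and (452,210). The knob top is at (462,265), within 2 mm of the model, so I'll descend.

Call:
{"op": "apply_moves", "data": {
  "targets": [
    {"translation":[0,-0.03,0.15],"twist":0,"hand":0.31},
    {"translation":[0,0,0.2],"twist":0,"hand":0.31},
    {"translation":[0,0,0.15],"twist":0,"hand":0.31},
    {"translation":[0,0,0.1],"twist":0,"hand":0.31},
    {"translation":[0,0,0],"twist":0,"hand":0.31}
  ]
}}

```text
time: 8.95
tool_pos: [0.4466, 0.3326, 0.1401]
tool_rot: [-0.001, 0.592, 0.806, -0.002]
contact_force: [-0.7, -0.0, 0.2]
gripper_width: 0.311
grasp_force: 0.0
```

Call:
{"op": "apply_moves", "data": {
  "targets": [
    {"translation":[0,0,0.05],"twist":0,"hand":0.31},
    {"translation":[0,0,0.04],"twist":0,"hand":0.31},
    {"translation":[0,0,0.03],"twist":0,"hand":0.31},
    {"translation":[0,0,0],"twist":0,"hand":0.31}
  ]
}}

```text
time: 9.35
tool_pos: [0.4478, 0.3332, 0.1312]
tool_rot: [0.0, 0.592, 0.806, 0.0]
contact_force: [-0.7, 0.4, 2.5]
gripper_width: 0.314
grasp_force: 1.2
```

```bash
python3 -c "
from h import *
rig()"
```

```text
t 9.35 rig mm [-82.3966 -47.5879 131.1949] yaw err -0.001578895548637771 F [-0.7381  0.4463  2.547 ] w 0.31419308750816516 [0.5063 0.0015 1.8766 0.0001 1.2629 0.2033]
```

Call:
{"op": "apply_moves", "data": {
  "targets": [
    {"translation":[0,-0.01,0.02],"twist":0,"hand":0.31},
    {"translation":[0,0,0.02],"twist":0,"hand":0.31},
    {"translation":[0,0,0],"twist":0,"hand":0.31}
  ]
}}

```text
time: 9.65
tool_pos: [0.4464, 0.3327, 0.1274]
tool_rot: [-0.0, 0.592, 0.806, -0.0]
contact_force: [-3.4, -1.6, 7.1]
gripper_width: 0.303
grasp_force: 3.3
```

Call:
{"op": "apply_moves", "data": {
  "targets": [
    {"translation":[0,0,0.01],"twist":0,"hand":0.31},
    {"translation":[0,0,0.01],"twist":0,"hand":0.31},
    {"translation":[0,0,0],"twist":0,"hand":0.31}
  ]
}}

```text
time: 9.95
tool_pos: [0.4462, 0.3326, 0.1263]
tool_rot: [-0.0, 0.592, 0.806, -0.001]
contact_force: [-4.9, -3.8, 9.6]
gripper_width: 0.313
grasp_force: 5.1
```

Call:
{"op": "apply_moves", "data": {
  "targets": [
    {"translation":[0.03,0,0],"twist":0,"hand":0.31},
    {"translation":[0.03,0,0],"twist":0,"hand":0.31},
    {"translation":[0.03,0,0],"twist":0,"hand":0.31},
    {"translation":[0.03,0,0],"twist":0,"hand":0.31}
  ]
}}

```text
time: 10.35
tool_pos: [0.4447, 0.3425, 0.1266]
tool_rot: [0.003, 0.592, 0.806, -0.001]
contact_force: [1.1, -8.7, 8.4]
gripper_width: 0.308
grasp_force: 5.8
```

```bash
python3 -c "
from h import *
rig()"
```

```text
t 10.35 rig mm [-82.5809 -37.769  126.5637] yaw err -0.0010809467202215206 F [ 1.1396 -8.6834  8.3717] w 0.3084518731604228 [ 0.5264  0.0147  1.8718 -0.006   1.2543  0.2248]
```

Call:
{"op": "apply_moves", "data": {
  "targets": [
    {"translation":[0.03,0,0],"twist":0,"hand":0.31},
    {"translation":[0.03,0,0],"twist":0,"hand":0.31},
    {"translation":[0.03,0,0],"twist":0,"hand":0.31},
    {"translation":[0.03,0,0],"twist":0,"hand":0.31}
  ]
}}

```text
time: 10.75
tool_pos: [0.4414, 0.3538, 0.1266]
tool_rot: [0.003, 0.592, 0.806, -0.001]
contact_force: [2.1, -10.0, 9.4]
gripper_width: 0.313
grasp_force: 6.1
```

Call:
{"op": "apply_moves", "data": {
  "targets": [
    {"translation":[0.03,0,0],"twist":0,"hand":0.31},
    {"translation":[0.03,0,0],"twist":0,"hand":0.31},
    {"translation":[0.02,0,0],"twist":0,"hand":0.31}
  ]
}}

```text
time: 11.05
tool_pos: [0.439, 0.3615, 0.1267]
tool_rot: [0.003, 0.592, 0.806, -0.001]
contact_force: [0.6, -9.6, 9.1]
gripper_width: 0.309
grasp_force: 6.1
```

```bash
python3 -c "
from h import *
rig()"
```

```text
t 11.05 rig mm [-82.2286 -17.9585 126.7107] yaw err -0.0011856592117531761 F [ 0.6189 -9.602   9.1408] w 0.3091749111706371 [ 0.5608  0.0318  1.8541 -0.0064  1.2545  0.2595]
```

Moving freely; home should come at about y = -10 mm.

Call:
{"op": "apply_moves", "data": {
  "targets": [
    {"translation":[0.03,0,0],"twist":0,"hand":0.31},
    {"translation":[0.02,0,0],"twist":0,"hand":0.31},
    {"translation":[0.01,0,0],"twist":0,"hand":0.31}
  ]
}}

```text
time: 11.35
tool_pos: [0.4373, 0.3673, 0.1267]
tool_rot: [0.003, 0.592, 0.806, -0.001]
contact_force: [1.0, -9.4, 9.7]
gripper_width: 0.307
grasp_force: 6.2
```

Call:
{"op": "apply_moves", "data": {
  "targets": [
    {"translation":[0.015,0,0],"twist":0,"hand":0.31},
    {"translation":[0.015,0,0],"twist":0,"hand":0.31}
  ]
}}

```text
time: 11.55
tool_pos: [0.4369, 0.3685, 0.1268]
tool_rot: [0.005, 0.592, 0.806, -0.002]
contact_force: [4.3, -17.6, 10.7]
gripper_width: 0.309
grasp_force: 10.7
```

```bash
python3 -c "
from h import *
rig()"
```

```text
t 11.55 rig mm [-82.1622 -10.6205 126.7657] yaw err -0.0011651445963998253 F [  4.293  -17.6271  10.6504] w 0.3090389249058305 [ 0.5751  0.0396  1.846  -0.0106  1.2564  0.2751]
```

Call:
{"op": "apply_moves", "data": {
  "targets": [
    {"translation":[0.015,0,0],"twist":0,"hand":0.31},
    {"translation":[0,0,0],"twist":0,"hand":0.31}
  ]
}}

```text
time: 11.75
tool_pos: [0.4368, 0.3687, 0.1267]
tool_rot: [0.006, 0.592, 0.806, -0.003]
contact_force: [4.1, -19.9, 12.3]
gripper_width: 0.308
grasp_force: 12.2
```

Hard stop at home. I'll lift straight up so the catch springs up behind the bolt, then retreat.

Call:
{"op": "apply_moves", "data": {
  "targets": [
    {"translation":[0,0,-0.03],"twist":0,"hand":0.31},
    {"translation":[0,0,-0.05],"twist":0,"hand":0.31},
    {"translation":[0,0,-0.05],"twist":0,"hand":0.31},
    {"translation":[-0.05,0,0],"twist":0,"hand":0.31},
    {"translation":[0,0,0],"twist":0,"hand":0.31}
  ]
}}

```text
time: 12.25
tool_pos: [0.4355, 0.3679, 0.1372]
tool_rot: [0.0, 0.593, 0.806, -0.0]
contact_force: [0.2, -2.5, -1.4]
gripper_width: 0.31
grasp_force: 1.5
```

Call:
{"op": "apply_moves", "data": {
  "targets": [
    {"translation":[0,0,-0.2],"twist":0,"hand":0.31},
    {"translation":[0,0,-0.4],"twist":0,"hand":0.31},
    {"translation":[0,0,-0.4],"twist":0,"hand":0.31},
    {"translation":[0,0,-0.4],"twist":0,"hand":0.31},
    {"translation":[0,0,-0.4],"twist":0,"hand":0.31},
    {"translation":[-0.3,0.3,-0.3],"twist":0,"hand":0.31},
    {"translation":[-0.4,0.3,0],"twist":0,"hand":0.31},
    {"translation":[-0.4,0.3,0],"twist":0,"hand":0.31}
  ]
}}

```text
time: 13.05
tool_pos: [0.5544, 0.2914, 0.3497]
tool_rot: [0.001, 0.591, 0.806, 0.003]
contact_force: [0.9, 1.0, 0.3]
gripper_width: 0.309
grasp_force: 0.0
```

```bash
python3 -c "
from h import *
rig();p=np.load('p.npy')
b=grab_frame('scene')[140:280,275:435]
im=cv2.resize(b[:,:,::-1],None,fx=4,fy=4,interpolation=cv2.INTER_CUBIC)
for q in proj('scene',w(p,[(-.064,.010,.131),(-.12,.018,.115),(-.12,-.064,.115),(-.12,.018,.105),(-.12,-.064,.105)])): cv2.circle(im,tuple(int(v) for v in (q-[275,140]+.5)*4),2,(0,0,255),-1)
cv2.imwrite('pics/n3.png',im)"
```

```text
t 13.05 rig mm [   6.8296 -119.4099  349.6826] yaw err 0.0005777283108943099 F [0.9055 0.9502 0.2992] w 0.3093793759416575 [0.365  0.0133 1.4946 0.0006 1.6276 0.0599]
```

View pics/n3.png

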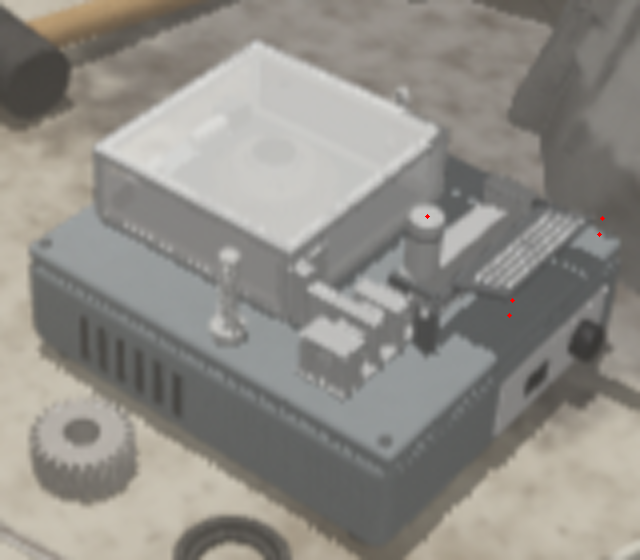

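The knob top at (426,214) sits on the predicted home dot. The tab's front corner at (514,298) matches the "up" dot and not the "down" one. I'll do one numeric check of the catch against its starting image.

```bash
python3 -c "
from h import *
f=lambda im:np.float32(cv2.cvtColor(im,cv2.COLOR_BGR2GRAY))
a=f(cv2.imread('pics/scene0.png'));b=f(grab_frame('scene')[:,:,::-1].copy())
# ribs of tab, then fixed cabinet part as reference
for n,(x,y,W,H) in dict(ribs=(398,192,20,16),eyeblock=(350,215,22,22)).items():
    r=cv2.matchTemplate(cv2.resize(b[y-6:y+H+6,x-6:x+W+6],None,fx=4,fy=4),cv2.resize(a[y:y+H,x:x+W],None,fx=4,fy=4),cv2.TM_CCOEFF_NORMED)
    m=cv2.minMaxLoc(r);print(n,np.array(m[3])/4-6,m[1])
p=np.load('p.npy')
print(proj('scene',w(p,[(-.105,-.03,.1105),(-.105,-.03,.1075),(-.105,-.03,.105)])))
print(state()['contact_force'])
"
```

```text
ribs [-0.25  0.25] 0.9565805792808533
eyeblock [0.25 0.25] 0.8005072474479675
[[409.2363 200.9213]
 [409.0376 202.0911]
 [408.8727 203.0619]]
[ 0.0826 -0.1694 -1.2706]
```

The catch is back at its starting height (no shift relative to fixed parts), so it is in a notch and locked.

```bash
python3 -c "
from plant import *
print(job_done())"
```

```text
the job is handed in; nothing more can be done
None
```

I shut the guard, pushed the bolt home to its stop with the catch held down, and let the catch spring up behind it. The final camera check showed the catch back at its starting height, so it should be locked, and I handed the job in at about 13 s with the arm clear (the judge's verdict isn't shown).

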